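Fetch the hemmed-in bottle for weighing

ROBOT

A 7-joint arm with a two-finger parallel gripper is mounted at the origin on the work surface; the furniture and walls round the work are solid. World frame = base frame: x ahead of the robot, y to its left, z up, the work surface at z = 0. Lengths are in m, angles in rad, forces in N, time in s.
With the tool pointing down it reaches from about 0.425 to 1.025 m from the base axis. Payload 9.4 kg.
Tool frame: the origin (TCP) lies on the centre line of the jaws, within the pads' length; the fingertips stand 8 mm ahead of it and the grasp point (between the pads) lies 11 mm behind it; z points along the fingers, y is the direction in which the jaws open and shut (so a half turn about z gives the same grasp; the last joint's range is limited). The gripper opens to 93 mm and grips with 3 to 60 N. Pads are 15 mm wide; open, the fingers measure 128 mm over their backs; the gripper's body (75 mm by 188 mm) begins 65 mm behind the grasp point.
Start: joints at [1.273, 0.599, -0.003, 1.599, 0.002, 0.943, -0.08], TCP at [0.159, -0.707, 0.227] pointing down, gripper open.
Joint ranges: [-2.57, 2.57], [-0.35, 1.97], [-1.29, 1.29], [0.11, 2.56], [-1.05, 4.19], [0.11, 1.86], [-2.63, 2.63]. Speed limits (rad/s): [2.22, 2.22, 3.01, 3.01, 3.14, 3.14, 3.14].

INTERFACE

Orientations are given as a unit quaternion [w, x, y, z].
In Python, from rig import robot gives the robot as it stands.
- The arm moves only by the shell command python3 -m creep 'ROWS' [FORCE]. ROWS is JSON, a list of rows, each a list of 5 numbers: the opening, from -1 (shut) to 1 (fully open), so that 0 is half open, then the shift along the tool's x, y, z normalised to -1 to 1, where 1 is 0.25 m, then the turn about the tool's z normalised to -1 to 1, where 1 is 30 degrees. A call has exactly 5 rows; each row is the pose to reach, as a shift and turn from the pose measured when the call began, along the tool's axes at that moment; what a row does not reach only later rows make up. A row lasts 1/10 s, in which the tool goes at most 50 mm and 8.59 degrees, less where a joint would pass 70% of its speed; a pose out of reach is approached as far as the arm can. A call with a number of a shift or a turn outside -1 to 1 is refused whole. A call with a gripper value outside its range is refused whole. The fingers move at their own pace and stop on an object; FORCE is the grip in N (left out, the last holds). Time passes only in rows, so rows that repeat a pose let the fingers close, or fill a call up. It gives the time, the measured TCP pose, the force and the opening at its end, in the units of the state.
- robot.observe(): the state, without advancing time (a new reading comes with each control period).
- robot.snapshot(name): name is "side" or "top" or "wrist"; returns the picture (420x560x3 uint8, red, green, blue); there is no depth.
- robot.camera_info(name): a dict with "fovy" (degrees; the focal length in pixels is half the picture's height over the tangent of half this angle, whatever the lens; pixels are square), "cx", "cy" (the principal point, pixels), "extrinsics" (4x4, takes a point from camera to world coordinates). Camera axes: x right, y down, z forward; pixel columns grow to the right and rows downward; lengths in m; the calibration is good to about 2 mm. A picture is of the moment at which its call begins: read the wrist's pose just before it. camera_info takes no time and is no camera call; for the wrist camera it gives the pose at the moment of the call.
- robot.finish_job(): hands the job in, once; it reports no verdict.
The state is a dict: "t": time; "joint_positions": joint angles; "joint_vel": joint speeds; "joint_torque": joint torques, N m; "tcp_pos": TCP position; "orientation": TCP orientation; "force": force on the tool from outside, world axes, zero at the start; "wrist_torque": the same for the moment, N m; "finger_gap": opening from 0.0 (shut) to 1.0 (fully open).
Only numpy, scipy, OpenCV 4.12 (cv2) and the standard library are available. Lean on these libraries where they do the work, as an engineer would, in place of code of your own. Each camera call takes 0.05 s, during which the arm holds its last target.

TASK

Get the blue-capped bottle onto the balance for weighing: first clear the amber bottle and the red-capped bottle off the stand and stand both in the blue spill tray, leaving the blue-capped bottle in its place meanwhile. Only then lift out the blue-capped bottle and stand it in the middle of the balance pan, and after that put the other two back on the stand, each at the end where it stood before. Keep all bottles upright and leave the other things on the table alone.

Things in the scene. Friction and masses are not known exactly. Their poses are not given: they have to be found in the camera images.
- amber_bottle_mid (a point): brown (amber) bottle with off-white cap, round and upright, body 52 mm in diameter up to 92 mm, cap 36 mm in diameter above, 110 mm tall; 0.12 kg; this point is on its axis half-way up (55 mm above its foot). It starts at one end of the stand (which end changes) and must return there.
- red_cap_bottle_mid (a point): white bottle with red cap, round and upright, body 40 mm in diameter up to 67 mm, cap 28 mm in diameter above, 80 mm tall; 0.07 kg; this point is on its axis half-way up (40 mm above its foot). It starts at the other end of the stand and must return there.
- blue_cap_bottle_mid (a point): white bottle with blue cap, round and upright, body 38 mm in diameter up to 59 mm, cap 26 mm in diameter above, 70 mm tall; 0.05 kg; this point is on its axis half-way up (35 mm above its foot). It starts in the middle place of the stand, between the two others.
- bottle_stand: fixed grey stand plate 170 x 86 x 8 mm, origin at the centre of its underside, x along its long side, z up. Its top is 8 mm above the origin; three places, ringed in white, lie at x = -54, 0 and +54 mm (y = 0). Two upright aluminium plates flank the middle place at y = -32 and +32 mm (each 6 mm thick, 34 mm long in x, top 66 mm above the origin), leaving 58 mm between them, so the middle bottle is gripped along x, once its neighbours are gone.
- spill_tray: fixed shallow blue tray, the side area, 170 x 120 x 14 mm, origin at the centre of its underside, x along its long side, z up; walls 4 mm thick, inner floor 4 mm above the origin.
- balance_pan (a point): centre of the top face of the round steel pan (94 mm in diameter, 44 mm above the table) of the fixed white bench balance (150 x 120 mm, its low display panel lies on the -x side of the pan); z up.
- parts_cabinet: obstacle: fixed grey drawer cabinet, 214 (x) x 300 (y) x 215 mm tall, its drawer handles on its own -x side; origin at the centre of its underside. Pass in front of it or well above it.
- vial_case: obstacle: fixed low vial case with clear lid, 142 (x) x 210 (y) x 62 mm tall, origin at the centre of its underside.
- white_cap_bottle: bystander: white bottle with white cap, 44 mm in diameter, 86 mm tall, origin at its foot; leave alone.
- red_marker: bystander: white marker pen with red cap, 135 x 17 x 16 mm, lying on the table, origin at its underside; leave alone.

How it is judged:
On the way, in this order (a step that is already met when the one before it is completed fails the run):
1. the amber and the red-capped bottle both stand in the spill tray, released, while the blue-capped bottle still stands in its place (angle between each of amber_bottle_mid, red_cap_bottle_mid, blue_cap_bottle_mid's own z axis and vertical below 0.1 rad and z of amber_bottle_mid in the frame of spill_tray between 0.053 and 0.065 m and x of amber_bottle_mid in the frame of spill_tray between -0.078 and 0.078 m and y of amber_bottle_mid in the frame of spill_tray between -0.053 and 0.053 m and z of red_cap_bottle_mid in the frame of spill_tray between 0.038 and 0.05 m and x of red_cap_bottle_mid in the frame of spill_tray between -0.078 and 0.078 m and y of red_cap_bottle_mid in the frame of spill_tray between -0.053 and 0.053 m and linear speed of each of amber_bottle, red_cap_bottle below 0.02 m/s and contact force between the fingers and amber_bottle below 0.05 N and contact force between the fingers and red_cap_bottle below 0.05 N and z of blue_cap_bottle_mid in the frame of bottle_stand between 0.037 and 0.049 m and distance of blue_cap_bottle_mid from where it was at the start of the episode below 0.02 m), for 0.2 s.
2. the blue-capped bottle stands released in the middle of the balance pan, while the two others are still in the tray (angle between each of blue_cap_bottle_mid, amber_bottle_mid, red_cap_bottle_mid's own z axis and vertical below 0.1 rad and z of blue_cap_bottle_mid in the frame of balance_pan between 0.029 and 0.041 m and horizontal distance between blue_cap_bottle_mid and balance_pan below 0.02 m and linear speed of blue_cap_bottle below 0.02 m/s and contact force between the fingers and blue_cap_bottle below 0.05 N and z of amber_bottle_mid in the frame of spill_tray between 0.053 and 0.065 m and x of amber_bottle_mid in the frame of spill_tray between -0.078 and 0.078 m and y of amber_bottle_mid in the frame of spill_tray between -0.053 and 0.053 m and z of red_cap_bottle_mid in the frame of spill_tray between 0.038 and 0.05 m and x of red_cap_bottle_mid in the frame of spill_tray between -0.078 and 0.078 m and y of red_cap_bottle_mid in the frame of spill_tray between -0.053 and 0.053 m), for 0.2 s.
At the end, for the whole second after the job is handed in: the blue-capped bottle stands upright on the balance pan, its axis within 20 mm of the pan's centre; the amber and the red-capped bottle stand upright on the stand, each within 15 mm of where it stood at the start; all released and at rest (angle between each of blue_cap_bottle_mid, amber_bottle_mid, red_cap_bottle_mid's own z axis and vertical below 0.1 rad and z of blue_cap_bottle_mid in the frame of balance_pan between 0.029 and 0.041 m and horizontal distance between blue_cap_bottle_mid and balance_pan below 0.02 m and z of amber_bottle_mid in the frame of bottle_stand between 0.057 and 0.069 m and distance of each of amber_bottle_mid, red_cap_bottle_mid from where it was at the start of the episode below 0.015 m and z of red_cap_bottle_mid in the frame of bottle_stand between 0.042 and 0.054 m and linear speed of each of amber_bottle, red_cap_bottle, blue_cap_bottle below 0.02 m/s and contact force between the fingers and amber_bottle below 0.05 N and contact force between the fingers and red_cap_bottle below 0.05 N and contact force between the fingers and blue_cap_bottle below 0.05 N); the robot touches nothing.
It fails at once if a bottle is tipped over (angle between any of amber_bottle_mid, red_cap_bottle_mid, blue_cap_bottle_mid's own z axis and vertical above 0.6 rad).
It fails at once if a bystander is moved (distance of any of white_cap_bottle, red_marker from where it was at the start of the episode above 0.02 m).
It also fails if it takes over 138 s, if anything falls off the work surface, if the arm or the gripper's body presses on something with over 40 N, if the wrist force passes 120 N, or if a joint passes its speed limit or range.

## Working session

There is one attempt and no reset: what is moved stays moved. The work goes in short steps, Python scripts to look and compute and a shell command to move; the robot and the scene stay as the last step left them, time stands still between calls to the robot, and variables do not carry over. Pictures are saved under pics/ and viewed, and the job is handed in when it is done.

```bash
ls; mkdir -p pics; python3 - <<'E'
from rig import robot
import cv2
print(robot.observe())
for n in("side","top","wrist"):
    ci=robot.camera_info(n);print(n,ci)
    cv2.imwrite(f"pics/{n}0.png",robot.snapshot(n)[:,:,::-1])
E
```

```text
pics
{'t': 0.0, 'joint_positions': array([ 1.27333527,  0.60010744, -0.00250654,  1.6000885 ,  0.00180147,
        0.94288876, -0.07981098]), 'joint_vel': array([-0.00050574,  0.00128736, -0.00081515, -0.00052786, -0.00048647,
       -0.00278005, -0.00103683]), 'joint_torque': array([ 2.44850098e-04, -7.65073371e+01,  1.49714861e+00, -2.52359730e+01,
       -5.24986535e-02,  1.67778321e-02,  1.00592688e-04]), 'tcp_pos': array([ 0.15861891, -0.70697519,  0.22578804]), 'orientation': array([-7.27636810e-04,  9.93912983e-01,  1.10165451e-01, -1.60845096e-04]), 'force': array([-0.07431979, -0.30112137, -0.177243  ]), 'wrist_torque': array([ 0.05820164, -0.04992502,  0.00127077]), 'finger_gap': 0.997263075208821}
side {'fovy': 56.62688942076866, 'cx': 282.4324464887783, 'cy': 207.88868144819912, 'extrinsics': array([[-0.96945546, -0.14006332,  0.20134146,  0.26799777],
       [-0.24477677,  0.50061374, -0.83034343,  0.75772717],
       [ 0.01550636, -0.85426468, -0.51960697,  0.6428182 ],
       [ 0.        ,  0.        ,  0.        ,  1.        ]])}
top {'fovy': 55.01330546073567, 'cx': 279.2834682726872, 'cy': 202.0046531264621, 'extrinsics': array([[ 0.0206671 , -0.99750367,  0.06752263,  0.40061578],
       [-0.99969764, -0.01971807,  0.01469129, -0.14566142],
       [-0.0133232 , -0.06780584, -0.99760957,  1.15687748],
       [ 0.        ,  0.        ,  0.        ,  1.        ]])}
wrist {'fovy': 59.365144298338556, 'cx': 279.33720401896704, 'cy': 214.69367960561976, 'extrinsics': array([[ 0.22010474, -0.94554124, -0.23980338,  0.22413802],
       [-0.97547561, -0.2136298 , -0.05300601, -0.69269697],
       [-0.00110978,  0.24558922, -0.96937336,  0.38406877],
       [ 0.        ,  0.        ,  0.        ,  1.        ]])}
```

View pics/top0.png

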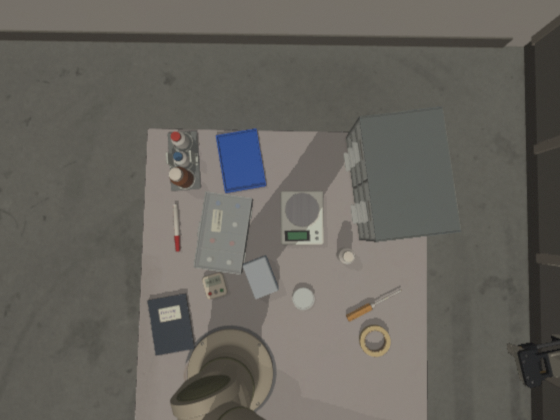

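View pics/side0.png

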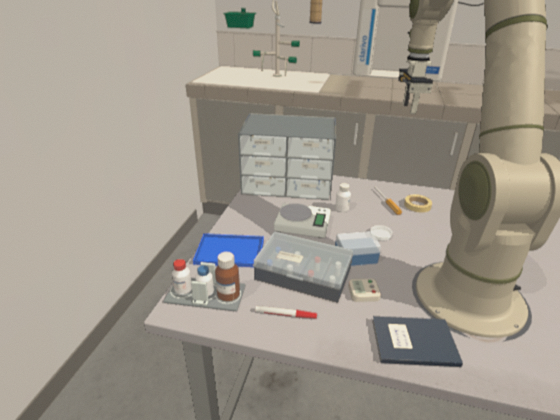

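View pics/wrist0.png

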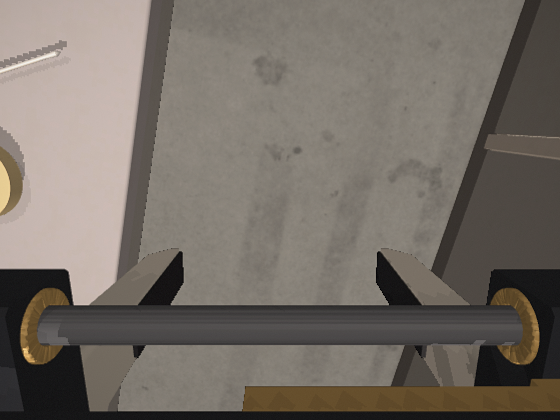

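```bash
cat > h.py <<'E'
import numpy as np, cv2
from rig import robot
def cam(n):
    c=robot.camera_info(n); f=210/np.tan(np.radians(c['fovy'])/2); return f,c['cx'],c['cy'],np.array(c['extrinsics'])
def ray(C,u,v):
    f,cx,cy,E=C; d=E[:3,:3]@np.array([(u-cx)/f,(v-cy)/f,1.]); return E[:3,3],d/np.linalg.norm(d)
def onz(C,u,v,z):
    o,d=ray(C,u,v); return o+d*(z-o[2])/d[2]
def proj(C,p):
    f,cx,cy,E=C; q=E[:3,:3].T@(np.asarray(p)-E[:3,3]); return np.array([f*q[0]/q[2]+cx,f*q[1]/q[2]+cy])
def cross(r1,r2):
    (o1,d1),(o2,d2)=r1,r2
    A=np.stack([d1,-d2],1); s=np.linalg.lstsq(A,o2-o1,rcond=None)[0]
    a,b=o1+s[0]*d1,o2+s[1]*d2; return (a+b)/2,np.linalg.norm(a-b)
E
python3 - <<'E'
from h import *
t=cv2.imread('pics/top0.png');s=cv2.imread('pics/side0.png')
cv2.imwrite('pics/c1.png',cv2.resize(t[120:260,150:340],None,fx=4,fy=4,interpolation=cv2.INTER_CUBIC))
cv2.imwrite('pics/c2.png',cv2.resize(s[195:325,150:350],None,fx=4,fy=4,interpolation=cv2.INTER_CUBIC))
C=cam('top')
for p in [(183,160),(241,160),(302,210),(224,233),(353,250)]: print(p,onz(C,*p,0.01))
E
```

```text
(183, 160) [0.59399438 0.15101835 0.01      ]
(241, 160) [ 0.5970656  -0.01623257  0.01      ]
(302, 210) [ 0.45672735 -0.19385641  0.01      ]
(224, 233) [0.38689622 0.02644553 0.01      ]
(353, 250) [ 0.34667821 -0.33950166  0.01      ]
```

View pics/c1.png

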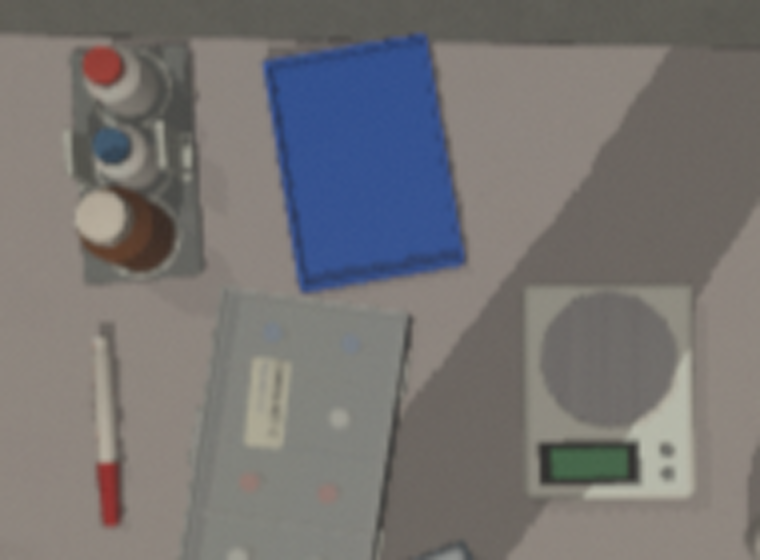

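View pics/c2.png

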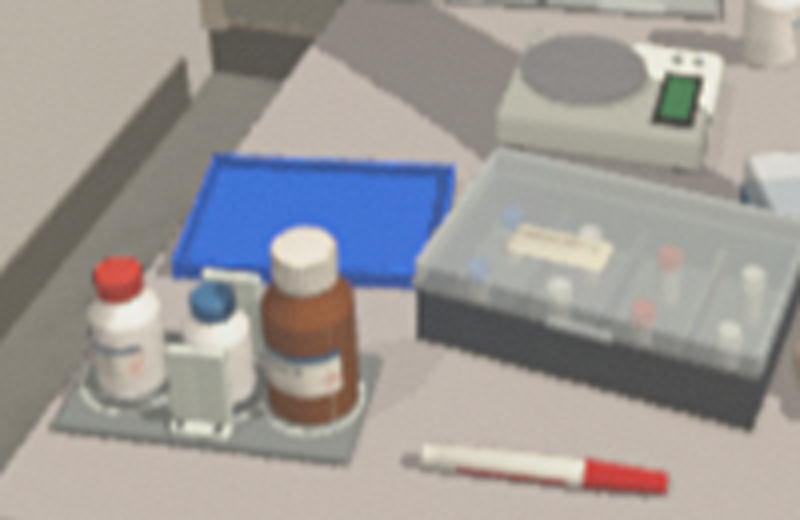

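```bash
cat >> h.py <<'E'
from scipy.spatial.transform import Rotation as Ro
def pose():
    o=robot.observe(); q=o['orientation']; return np.array(o['tcp_pos']),Ro.from_quat([q[1],q[2],q[3],q[0]]).as_matrix(),o
def plan(p,ydeg=None):
    """units to reach tcp p with tool-y axis along heading ydeg (mod 180)"""
    t,R,o=pose(); d=R.T@(np.array(p)-t)/.25
    h=np.degrees(np.arctan2(R[1,1],R[0,1])); turn=0
    if ydeg is not None:
        # tool z down: positive turn about tool z decreases heading
        turn=-((ydeg-h+90)%180-90)
    print('tcp',t.round(4),'yhead',round(h,2),'tilt',np.degrees(np.arccos(-R[2,2])).round(2),'gap',round(o['finger_gap'],3),'t',round(o['t'],2),'F',np.round(o['force'],1))
    print('shift',d.round(3),'turn',round(turn/30,3),'j7',round(o['joint_positions'][6],2))
E
python3 - <<'E'
from h import *
T=cam('top');S=cam('side')
t=cv2.imread('pics/top0.png');s=cv2.imread('pics/side0.png')
def cen(img,lo,hi,roi):
    x0,y0,x1,y1=roi; h=cv2.cvtColor(img[y0:y1,x0:x1],cv2.COLOR_BGR2HSV)
    m=cv2.inRange(h,lo,hi); n,l,st,c=cv2.connectedComponentsWithStats(m); i=1+np.argmax(st[1:,4]); return c[i]+[x0,y0],st[i]
R=((0,140,100),(8,255,255));B=((95,100,60),(112,255,190))
for n,c in(('red',R),('blue',B)):
    a,sa=cen(t,*c,(165,125,200,192) ); b,sb=cen(s,*c,(160,255,245,310) if 0 else (165,255,215,285))
    print(n,a,sa,b,sb,cross(ray(T,*a),ray(S,*b)))
# amber cap by eye
print('amber',cross(ray(T,150+103/4,120+216/4),ray(S,150+304/4,195+255/4)))
# stand corners in top, tray corners (top edge), pan
for n,z,ps in(('stand',.008,[(70,45),(188,42),(203,273),(85,285)]),('tray',.014,[(263,60),(425,35),(466,263),(302,292)]),('pan',.044,[(540,358),(677,358),(609,292),(609,428)]),('case',.062,[(225,290),(412,314)])):
    P=[onz(T,150+x/4,120+y/4,z)[:2] for x,y in ps]
    print(n,np.round(P,4).tolist(),np.mean(P,0).round(4))
    if n in('stand','tray'): print(' hd',[np.degrees(np.arctan2(*(a-b)[::-1])).round(1) for a,b in((P[0],P[3]),(P[1],P[2]),(P[0],P[1]),(P[3],P[2]))])
plan([.1586,-.707,.42])
plan([.35,-.35,.42])
E
```

```text
red [175.08474576 135.96610169] [ 6  7  9  9 59] [179.10638298 264.21276596] [ 9  5 11 10 94] (array([0.64760538, 0.15659338, 0.08154502]), np.float64(0.0006147042499040929))
blue [179.  154.5] [13 29  3  2  4] [202.         269.78431373] [33 11  9  9 51] (array([0.59878755, 0.14724179, 0.06884035]), np.float64(0.0005393633277284062))
amber (array([0.54011452, 0.14313936, 0.10932956]), np.float64(0.0006137540755888703))
stand [[0.6776, 0.1997], [0.6813, 0.114], [0.5135, 0.0974], [0.5032, 0.182]] [0.5939 0.1483]
 hd [np.float64(5.8), np.float64(5.6), np.float64(92.5), np.float64(96.9)]
tray [[0.6677, 0.0581], [0.688, -0.0582], [0.5237, -0.0914], [0.5007, 0.025]] [ 0.595  -0.0166]
 hd [np.float64(11.2), np.float64(11.5), np.float64(99.9), np.float64(101.2)]
pan [[0.4555, -0.1455], [0.4574, -0.24], [0.5022, -0.1923], [0.4082, -0.1939]] [ 0.4558 -0.1929]
case [[0.4968, 0.0705], [0.4829, -0.0577]] [0.4898 0.0064]
tcp [ 0.1587 -0.7071  0.226 ] yhead -77.35 tilt 0.06 gap 1.0 t 0.15 F [0.1 0.3 0.2]
shift [-0.    -0.001 -0.776] turn 0.0 j7 -0.08
tcp [ 0.1587 -0.7071  0.226 ] yhead -77.35 tilt 0.06 gap 1.0 t 0.15 F [0.1 0.3 0.2]
shift [ 1.06  -1.227 -0.775] turn 0.0 j7 -0.08
```

```bash
python3 -m creep '[[1,0,0,-0.2,0],[1,0,0,-0.4,0],[1,0,0,-0.6,0],[1,0,0,-0.78,0],[1,0,0,-0.78,0]]' 20
python3 -m creep '[[1,0.2,-0.2,0,0],[1,0.35,-0.4,0,0],[1,0.5,-0.6,0,0],[1,0.6,-0.75,0,0],[1,0.6,-0.8,0,0]]'
python3 -c "
from h import *
plan([.36,-.25,.42],-84)"
```

```text
t: 0.65
tcp_pos: [0.1591, -0.7092, 0.4284]
orientation: [0.005, 0.994, 0.11, 0.001]
force: [-0.3, -0.3, -0.6]
finger_gap: 0.997
t: 1.15
tcp_pos: [0.2629, -0.479, 0.4258]
orientation: [0.004, 0.994, 0.111, 0.001]
force: [0.6, 0.5, 0.2]
finger_gap: 1.002
tcp [ 0.2629 -0.479   0.4258] yhead -77.29 tilt 0.5 gap 1.002 t 1.15 F [0.6 0.5 0.2]
shift [ 0.58  -0.808  0.016] turn 0.224 j7 -0.4
```

```bash

python3 -m creep '[[1,0.15,-0.2,0,0.22],[1,0.3,-0.4,0,0.22],[1,0.45,-0.6,0,0.22],[1,0.58,-0.75,0,0.22],[1,0.58,-0.8,0,0.22]]'
python3 -c "
from h import *
plan([.50,.1,.38],-84.3)"
```

```text
t: 1.65
tcp_pos: [0.361, -0.25, 0.4237]
orientation: [0.004, 0.999, 0.053, 0.001]
force: [0.9, -0.6, -0.1]
finger_gap: 1.0
tcp [ 0.361  -0.25    0.4237] yhead -83.87 tilt 0.5 gap 1.0 t 1.65 F [ 0.9 -0.6 -0.1]
shift [ 0.702 -1.334  0.165] turn 0.014 j7 -1.01
```

```bash

python3 -m creep '[[1,0.1,-0.2,0,0],[1,0.2,-0.4,0,0],[1,0.3,-0.6,0,0],[1,0.4,-0.75,0,0],[1,0.4,-0.8,0,0]]'
python3 -m creep '[[1,0.1,-0.15,0,0],[1,0.2,-0.3,0,0],[1,0.3,-0.45,0,0],[1,0.3,-0.53,0,0],[1,0.3,-0.53,0,0]]'
python3 -c "
from h import *
plan([.50,.1,.38],-84.3)
W=cam('wrist');cv2.imwrite('pics/w1.png',robot.snapshot('wrist')[:,:,::-1]);np.save('w1.npy',np.array(W,dtype=object),allow_pickle=True)"
```

```text
t: 2.15
tcp_pos: [0.4401, -0.0367, 0.4218]
orientation: [0.004, 0.998, 0.055, 0.001]
force: [-0.2, -0.2, -0.5]
finger_gap: 1.002
t: 2.65
tcp_pos: [0.4995, 0.1066, 0.4202]
orientation: [0.003, 0.998, 0.058, 0.001]
force: [1.2, 0.1, -0.3]
finger_gap: 1.003
tcp [0.4995 0.1066 0.4202] yhead -83.35 tilt 0.34 gap 1.003 t 2.65 F [ 1.2  0.1 -0.3]
shift [-0.001  0.026  0.161] turn 0.032 j7 -1.92
```

View pics/w1.png

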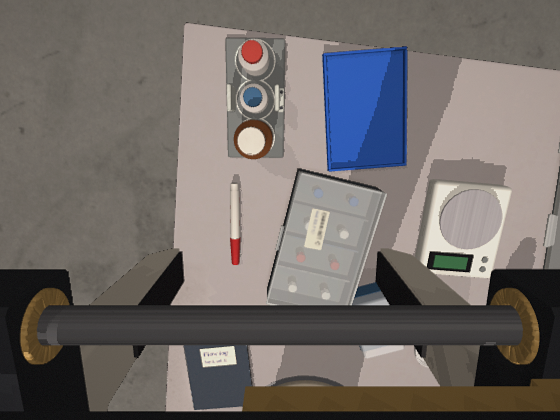

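```bash
python3 - <<'E'
from h import *
W=tuple(np.load('w1.npy',allow_pickle=True));S=cam('side');T=cam('top')
w=cv2.imread('pics/w1.png')
cv2.imwrite('pics/c3.png',cv2.resize(w[25:180,215:415],None,fx=4,fy=4,interpolation=cv2.INTER_CUBIC))
h=cv2.cvtColor(w,cv2.COLOR_BGR2HSV)
def blob(m,roi):
    x0,y0,x1,y1=roi; n,l,st,c=cv2.connectedComponentsWithStats(m[y0:y1,x0:x1]); i=1+np.argmax(st[1:,4]); return c[i]+[x0,y0],st[i]
roi=(228,35,280,165)
red=blob(cv2.inRange(h,(0,120,80),(8,255,255))|cv2.inRange(h,(172,120,80),(180,255,255)),(228,35,280,75))
blue=blob(cv2.inRange(h,(95,80,50),(115,255,200)),(236,80,272,115))
amb=blob(cv2.inRange(h,(0,0,185),(40,70,255)),(236,122,272,156))
m=cv2.inRange(h,(100,170,60),(130,255,255)); tray=blob(m,(300,30,430,190))
print(red,blue,amb,tray)
cs,_=cv2.findContours(m[30:190,300:430],cv2.RETR_EXTERNAL,cv2.CHAIN_APPROX_NONE); c=max(cs,key=cv2.contourArea);r=cv2.minAreaRect(c);b=cv2.boxPoints(r)+[300,30]
P=[onz(W,*p,.014)[:2] for p in b];print('tray',np.round(P,4).tolist(),np.mean(P,0))
for i in range(4): 
    d=P[(i+1)%4]-P[i]; print(np.linalg.norm(d).round(3),np.degrees(np.arctan2(d[1],d[0])).round(1))
for n,(c,_),z in(('red',red,.088),('blue',blue,.078),('amb',amb,.118)): print(n,onz(W,*c,z))
print(cross(ray(W,*red[0]),ray(S,179.1,264.2)),cross(ray(W,*blue[0]),ray(S,202.5,269.8)),cross(ray(W,*amb[0]),ray(S,226,195+243/4)))
E
```

```text
(array([251.46997389,  51.37597911]), array([ 13,   5,  22,  24, 383], dtype=int32)) (array([252.19926199,  96.60885609]), array([  7,   7,  19,  20, 271], dtype=int32)) (array([250.75752212, 140.6159292 ]), array([  2,   5,  27,  28, 565], dtype=int32)) (array([365.30582321, 108.0644114 ]), array([  23,   17,   84,  124, 9548], dtype=int32))
tray [[0.6706, 0.0628], [0.6898, -0.055], [0.5238, -0.0975], [0.503, 0.0296]] [ 0.5968035  -0.01502159]
0.119 -80.8
0.171 -165.6
0.129 99.3
0.171 11.2
red [0.64585864 0.1560254  0.088     ]
blue [0.59349462 0.15056784 0.078     ]
amb [0.53983308 0.14438765 0.118     ]
(array([0.64731119, 0.15674036, 0.08181233]), np.float64(0.0009546497633646481)) (array([0.5943789 , 0.15120278, 0.07300179]), np.float64(0.001334797506384264)) (array([0.53965916, 0.14426153, 0.1185076 ]), np.float64(0.0004463469851650917))
```

View pics/c3.png

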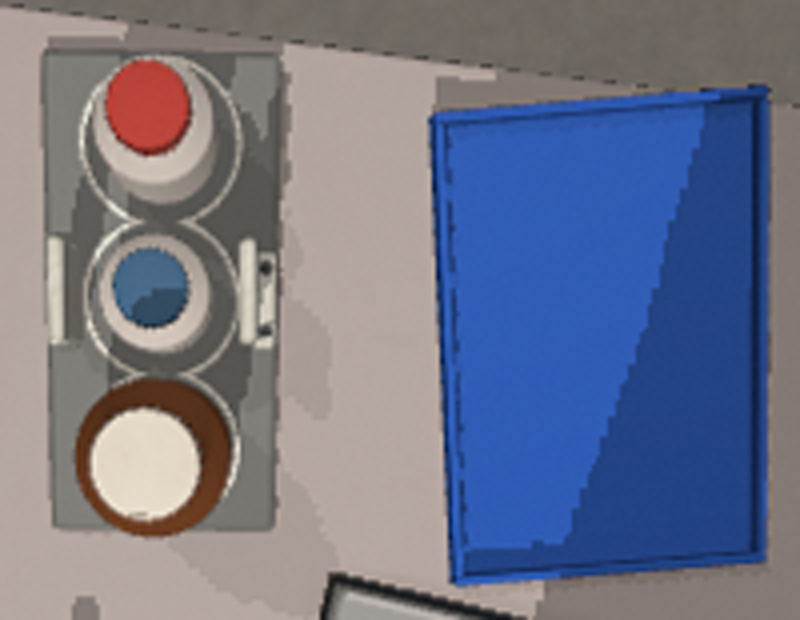

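```bash

python3 -c "
from h import *
plan([.5395,.1443,.20],-83.6)"
```

```text
tcp [0.4996 0.1044 0.4203] yhead -83.48 tilt 0.42 gap 1.001 t 2.7 F [ 0.2 -1.   0.9]
shift [ 0.176 -0.147  0.88 ] turn 0.004 j7 -1.92
```

```bash

python3 -m creep '[[1,0.08,-0.07,0.18,0],[0.8,0.176,-0.147,0.36,0],[0.8,0.176,-0.147,0.54,0],[0.7,0.176,-0.147,0.72,0],[0.7,0.176,-0.147,0.88,0]]'
python3 -m creep '[[0.7,0,0,0,0],[0.7,0,0,0,0],[0.7,0,0,0,0],[0.7,0,0,0,0],[0.7,0,0,0,0]]'
python3 -c "
from h import *
plan([.5395,.1443,.06],-83.6)
W=cam('wrist');cv2.imwrite('pics/w2.png',robot.snapshot('wrist')[:,:,::-1])
for p in ([.5395,.1443,.118],[.5395,.1443,.008]): print(proj(W,p))"
```

```text
t: 3.2
tcp_pos: [0.539, 0.1421, 0.1976]
orientation: [0.004, 0.998, 0.056, -0.0]
force: [0.6, -1.0, -0.1]
finger_gap: 0.854
t: 3.7
tcp_pos: [0.5397, 0.1421, 0.1993]
orientation: [0.004, 0.998, 0.056, 0.001]
force: [-0.0, -0.3, 1.2]
finger_gap: 0.849
tcp [0.5397 0.1421 0.1993] yhead -83.61 tilt 0.48 gap 0.849 t 3.7 F [-0.  -0.3  1.2]
shift [-0.001 -0.013  0.557] turn -0.0 j7 -2.18
[274.53589538 224.11285691]
[275.01290512 193.55204863]
```

View pics/w2.png

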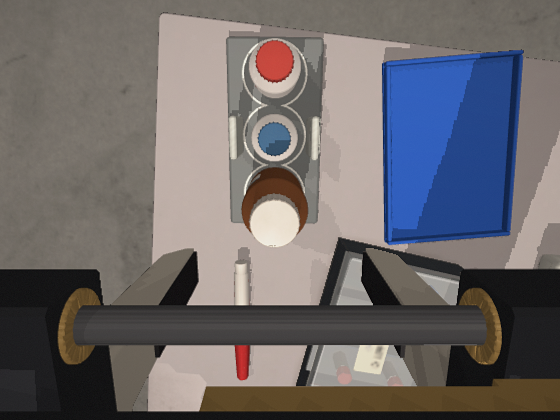

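```bash

python3 -m creep '[[0.7,0.003,-0.012,0.12,0],[0.7,0.003,-0.012,0.24,0],[0.7,0.003,-0.012,0.36,0],[0.7,0.003,-0.012,0.48,0],[0.7,0.003,-0.012,0.55,0]]'
python3 -m creep '[[0.7,0,0,0,0],[0,0,0,0,0],[0,0,0,0,0],[0,0,0,0,0],[0,0,0,0,0]]' 15
python3 -c "
from h import *
plan([.5395,.1443,.06],-83.6)
cv2.imwrite('pics/s3.png',cv2.resize(robot.snapshot('side')[150:330,130:350,::-1],None,fx=3,fy=3))"
```

```text
t: 4.25
tcp_pos: [0.54, 0.1439, 0.06]
orientation: [0.004, 0.998, 0.056, 0.001]
force: [0.0, -0.3, 0.6]
finger_gap: 0.85
t: 4.75
tcp_pos: [0.5405, 0.144, 0.061]
orientation: [0.004, 0.998, 0.056, 0.001]
force: [-0.3, 1.0, 1.0]
finger_gap: 0.555
tcp [0.5405 0.144  0.061 ] yhead -83.61 tilt 0.48 gap 0.555 t 4.75 F [-0.3  1.   1. ]
shift [-0.004 -0.002  0.004] turn -0.0 j7 -2.35
```

View pics/s3.png

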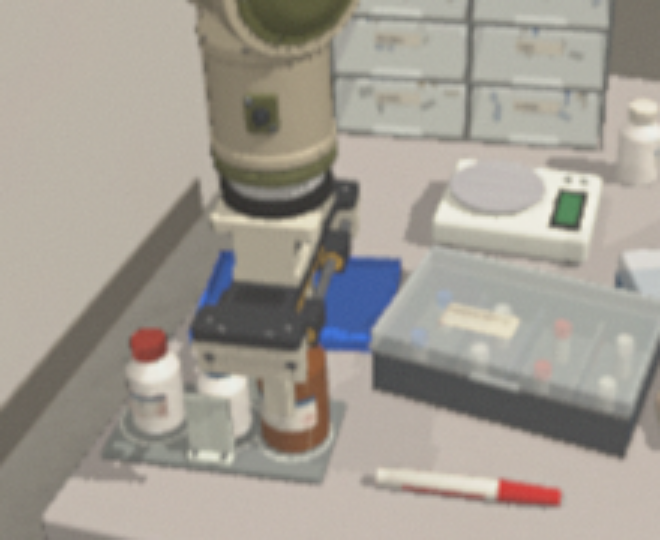

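```bash

python3 -m creep '[[-0.5,0,0,-0.05,0],[-0.5,0,0,-0.15,0],[-0.5,0,0,-0.27,0],[-0.5,0,0,-0.4,0],[-0.5,0,0,-0.5,0]]'
python3 -c "
from h import *
plan([.559,-.0235,.19],-80)"
```

```text
t: 5.3
tcp_pos: [0.5401, 0.1451, 0.1886]
orientation: [0.004, 0.998, 0.056, 0.002]
force: [0.4, -0.3, -1.1]
finger_gap: 0.547
tcp [0.5401 0.1451 0.1886] yhead -83.6 tilt 0.49 gap 0.547 t 5.3 F [ 0.4 -0.3 -1.1]
shift [ 0.     0.679 -0.   ] turn -0.12 j7 -2.21
```

```bash

python3 -m creep '[[-0.5,0,0.08,0,-0.12],[-0.5,0,0.2,0,-0.12],[-0.5,0,0.34,0,-0.12],[-0.5,0,0.46,0,-0.12],[-0.5,0,0.54,0,-0.12]]'
python3 -m creep '[[-0.5,0,0.07,0,0],[-0.5,0,0.11,0,0],[-0.5,0,0.14,0,0],[-0.5,0,0.14,0,0],[-0.5,0,0.14,0,0]]'
python3 -c "
from h import *
plan([.559,-.0235,.059],-80)"
```

```text
t: 5.8
tcp_pos: [0.5548, 0.0082, 0.1905]
orientation: [0.004, 0.996, 0.086, 0.002]
force: [0.2, -0.4, -1.7]
finger_gap: 0.545
t: 6.3
tcp_pos: [0.5608, -0.0253, 0.191]
orientation: [0.004, 0.996, 0.087, 0.002]
force: [-0.1, 0.8, -1.2]
finger_gap: 0.552
tcp [ 0.5608 -0.0253  0.191 ] yhead -80.07 tilt 0.52 gap 0.552 t 6.3 F [-0.1  0.8 -1.2]
shift [-0.007 -0.013  0.528] turn -0.002 j7 -1.85
```

```bash

python3 -m creep '[[-0.5,0,-0.01,0.14,0],[-0.5,0,-0.01,0.28,0],[-0.5,0,-0.01,0.4,0],[-0.5,0,-0.01,0.48,0],[-0.5,0,-0.01,0.5,0]]'
python3 -m creep '[[-0.5,0,0,0.01,0],[-0.5,0,0,0.02,0],[-0.5,0,0,0.03,0],[-0.5,0,0,0.03,0],[-0.5,0,0,0.03,0]]'
python3 -c "
from h import *
plan([.559,-.0235,.057],-80)"
```

```text
t: 6.8
tcp_pos: [0.5597, -0.0225, 0.064]
orientation: [0.004, 0.996, 0.088, 0.0]
force: [0.1, 0.7, -1.0]
finger_gap: 0.548
t: 7.3
tcp_pos: [0.56, -0.0226, 0.0571]
orientation: [0.004, 0.996, 0.088, 0.001]
force: [0.7, -0.3, -1.3]
finger_gap: 0.545
tcp [ 0.56   -0.0226  0.0571] yhead -79.96 tilt 0.44 gap 0.545 t 7.3 F [ 0.7 -0.3 -1.3]
shift [-0.005  0.003  0.   ] turn 0.001 j7 -2.01
```

```bash

python3 -m creep '[[-0.5,0,0,0.004,0],[-0.5,0,0,0.006,0],[-0.5,0,0,0.008,0],[-0.5,0,0,0.01,0],[-0.5,0,0,0.01,0]]'
python3 -c "
from h import *
plan([.559,-.0235,.057],-80)
cv2.imwrite('pics/s4.png',cv2.resize(robot.snapshot('side')[150:330,130:350,::-1],None,fx=3,fy=3))"
```

```text
t: 7.8
tcp_pos: [0.5604, -0.0225, 0.0564]
orientation: [0.004, 0.996, 0.088, 0.002]
force: [-5.1, 0.5, 19.6]
finger_gap: 0.546
tcp [ 0.5604 -0.0225  0.0564] yhead -79.96 tilt 0.52 gap 0.546 t 7.8 F [-5.1  0.5 19.6]
shift [-0.006  0.003 -0.002] turn 0.001 j7 -2.02
```

View pics/s4.png

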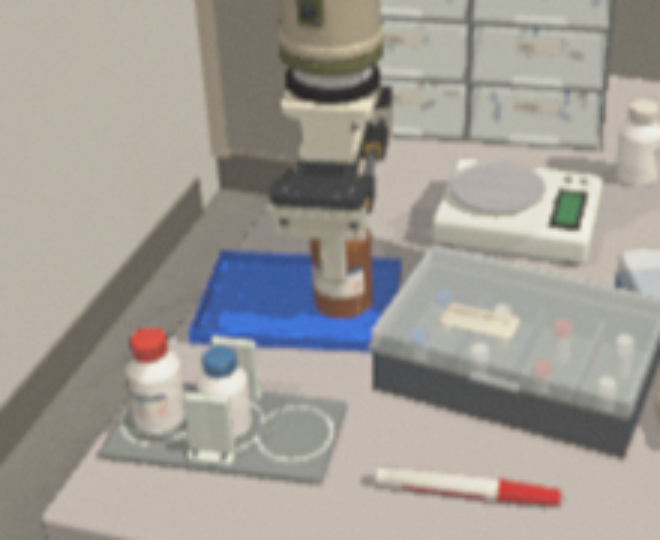

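```bash

python3 -m creep '[[-0.5,0,0,-0.002,0],[0.5,0,0,-0.002,0],[0.7,0,0,-0.002,0],[0.7,0,0,-0.002,0],[0.7,0,0,-0.002,0]]'
python3 -m creep '[[0.7,0,0,-0.1,0],[0.7,0,0,-0.25,0],[0.7,0,0,-0.4,0],[0.7,0,0,-0.55,0],[0.7,0,0,-0.6,0]]'
python3 -c "
from h import *
plan([.6465,.1562,.20],-83.6)
cv2.imwrite('pics/w5.png',robot.snapshot('wrist')[:,:,::-1])"
```

```text
t: 8.35
tcp_pos: [0.5604, -0.0226, 0.0567]
orientation: [0.004, 0.996, 0.087, 0.001]
force: [0.2, -0.4, 0.5]
finger_gap: 0.831
t: 8.85
tcp_pos: [0.5611, -0.0211, 0.2101]
orientation: [0.004, 0.996, 0.087, 0.004]
force: [0.3, -0.1, 0.5]
finger_gap: 0.847
tcp [ 0.5611 -0.0211  0.2101] yhead -79.97 tilt 0.65 gap 0.847 t 8.85 F [ 0.3 -0.1  0.5]
shift [ 0.46  -0.639  0.037] turn 0.121 j7 -1.84
```

View pics/w5.png

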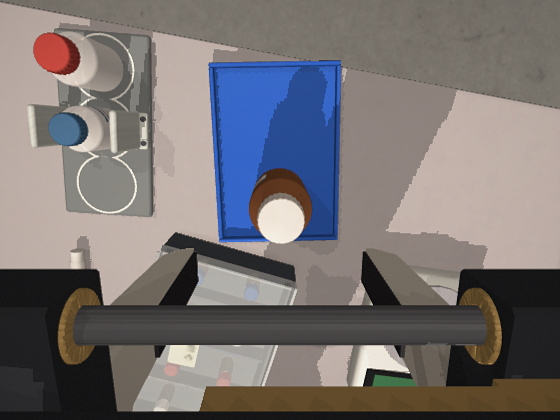

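```bash

python3 -m creep '[[0.5,0.12,-0.15,0,0.12],[0.5,0.23,-0.3,0,0.12],[0.5,0.34,-0.45,0,0.12],[0.5,0.42,-0.58,0,0.12],[0.5,0.46,-0.64,0.03,0.12]]'
python3 -m creep '[[0.5,0,0,0,0],[0.5,0,0,0,0],[0.5,0,0,0,0],[0.5,0,0,0,0],[0.5,0,0,0,0]]'
python3 -c "
from h import *
plan([.6465,.1562,.042],-83.6)
W=cam('wrist')
cv2.imwrite('pics/w6.png',robot.snapshot('wrist')[:,:,::-1])
for p in ([.6465,.1562,.088],[.594,.1507,.078]): print(proj(W,p))"
```

```text
t: 9.4
tcp_pos: [0.6473, 0.1608, 0.2011]
orientation: [0.003, 0.998, 0.058, 0.004]
force: [0.1, 1.0, 0.9]
finger_gap: 0.751
t: 9.9
tcp_pos: [0.6473, 0.1592, 0.2014]
orientation: [0.004, 0.998, 0.057, 0.004]
force: [-0.2, -0.5, -0.5]
finger_gap: 0.748
tcp [0.6473 0.1592 0.2014] yhead -83.48 tilt 0.66 gap 0.748 t 9.9 F [-0.2 -0.5 -0.5]
shift [-0.01   0.006  0.638] turn 0.004 j7 -2.14
[281.3852397  215.13110344]
[280.46228881 274.65957067]
```

View pics/w6.png

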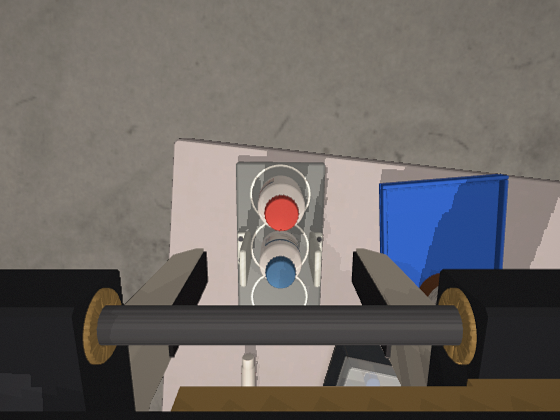

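```bash

python3 -m creep '[[0.5,-0.005,0.006,0.14,0],[0.5,-0.008,0.006,0.28,0],[0.5,-0.008,0.006,0.42,0],[0.5,-0.008,0.006,0.55,0],[0.5,-0.008,0.006,0.636,0]]'
python3 -m creep '[[0.5,0,0,0,0],[-0.5,0,0,0,0],[-0.5,0,0,0,0],[-0.5,0,0,0,0],[-0.5,0,0,0,0]]' 12
python3 -c "
from h import *
plan([.6465,.1562,.19],-83.6)"
```

```text
t: 10.45
tcp_pos: [0.6463, 0.1558, 0.0404]
orientation: [0.004, 0.998, 0.057, 0.004]
force: [1.1, -0.1, 0.5]
finger_gap: 0.75
t: 10.95
tcp_pos: [0.6469, 0.1558, 0.0416]
orientation: [0.004, 0.998, 0.057, 0.004]
force: [-0.2, -0.6, -0.2]
finger_gap: 0.451
tcp [0.6469 0.1558 0.0416] yhead -83.51 tilt 0.67 gap 0.451 t 10.95 F [-0.2 -0.6 -0.2]
shift [ 0.004  0.003 -0.594] turn 0.003 j7 -2.26
```

```bash

python3 -m creep '[[-0.5,0,0,0,0],[-0.5,0,0,0,0],[-0.5,0,0,-0.05,0],[-0.5,0,0,-0.15,0],[-0.5,0,0,-0.25,0]]'
python3 -m creep '[[-0.5,0,0,-0.12,0],[-0.5,0,0,-0.24,0],[-0.5,0,0,-0.36,0],[-0.5,0,0,-0.36,0],[-0.5,0,0,-0.36,0]]'
python3 -c "
from h import *
plan([.634,-.0075,.19],-80)
cv2.imwrite('pics/s7.png',cv2.resize(robot.snapshot('side')[150:330,130:350,::-1],None,fx=3,fy=3))"
```

```text
t: 11.45
tcp_pos: [0.646, 0.1564, 0.1052]
orientation: [0.004, 0.998, 0.057, 0.004]
force: [0.6, 1.1, -1.0]
finger_gap: 0.423
t: 11.95
tcp_pos: [0.6454, 0.1569, 0.1964]
orientation: [0.004, 0.998, 0.057, 0.005]
force: [-0.2, 0.5, -2.1]
finger_gap: 0.423
tcp [0.6454 0.1569 0.1964] yhead -83.5 tilt 0.7 gap 0.423 t 11.95 F [-0.2  0.5 -2.1]
shift [-0.12   0.648  0.03 ] turn -0.117 j7 -2.15
```

View pics/s7.png

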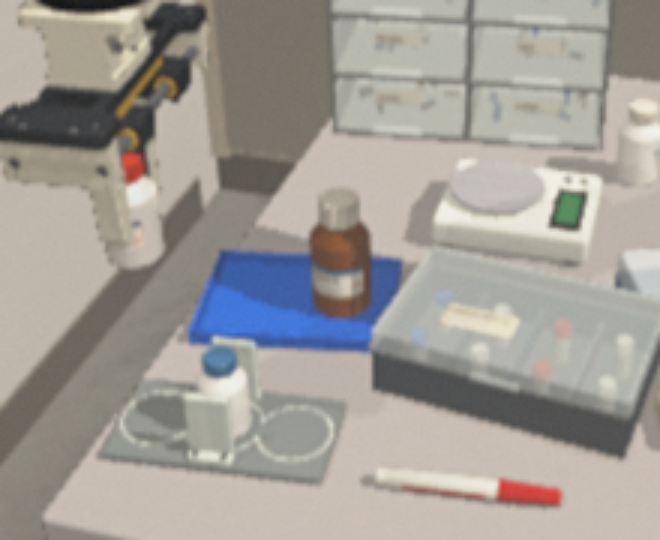

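```bash

python3 -m creep '[[-0.5,-0.03,0.1,0,-0.12],[-0.5,-0.06,0.22,0,-0.12],[-0.5,-0.09,0.36,0,-0.12],[-0.5,-0.12,0.5,0,-0.12],[-0.5,-0.12,0.6,0.02,-0.12]]'
python3 -m creep '[[-0.5,0,0.03,0,0],[-0.5,0,0.05,0,0],[-0.5,0,0.05,0,0],[-0.5,0,0.05,0,0],[-0.5,0,0.05,0,0]]'
python3 -c "
from h import *
plan([.634,-.0075,.043],-80)"
```

```text
t: 12.5
tcp_pos: [0.6308, 0.0012, 0.1903]
orientation: [0.005, 0.996, 0.087, 0.003]
force: [1.0, -0.0, -1.0]
finger_gap: 0.423
t: 13.0
tcp_pos: [0.633, -0.0093, 0.1906]
orientation: [0.004, 0.996, 0.088, 0.003]
force: [0.4, -0.2, -0.8]
finger_gap: 0.42
tcp [ 0.633  -0.0093  0.1906] yhead -79.87 tilt 0.58 gap 0.42 t 13.0 F [ 0.4 -0.2 -0.8]
shift [ 0.002 -0.012  0.59 ] turn 0.004 j7 -1.86
```

```bash

python3 -m creep '[[-0.5,0.002,-0.01,0.15,0],[-0.5,0.002,-0.01,0.3,0],[-0.5,0.002,-0.01,0.45,0],[-0.5,0.002,-0.01,0.56,0],[-0.5,0.002,-0.01,0.59,0]]'
python3 -m creep '[[-0.5,0,0,0.007,0],[-0.5,0,0,0.013,0],[-0.5,0,0,0.018,0],[-0.5,0,0,0.018,0],[-0.5,0,0,0.018,0]]'
python3 -c "
from h import *
plan([.634,-.0075,.0372],-80)"
```

```text
t: 13.5
tcp_pos: [0.6325, -0.0069, 0.0403]
orientation: [0.004, 0.996, 0.089, 0.001]
force: [0.5, -0.0, -0.4]
finger_gap: 0.421
t: 14.0
tcp_pos: [0.6333, -0.0065, 0.0376]
orientation: [0.004, 0.996, 0.089, 0.002]
force: [-2.5, 2.1, 8.7]
finger_gap: 0.421
tcp [ 0.6333 -0.0065  0.0376] yhead -79.76 tilt 0.51 gap 0.421 t 14.0 F [-2.5  2.1  8.7]
shift [0.002 0.004 0.002] turn 0.008 j7 -2.0
```

Contact; release.

```bash

python3 -m creep '[[-0.5,0,0,-0.002,0],[0.2,0,0,-0.002,0],[0.5,0,0,-0.002,0],[0.5,0,0,-0.002,0],[0.5,0,0,-0.002,0]]'
python3 -m creep '[[0.5,0,0,-0.1,0],[0.5,0,0,-0.25,0],[0.5,0,0,-0.4,0],[0.5,0,0,-0.55,0],[0.5,0,0,-0.7,0]]'
python3 -c "
from h import *
plan([.594,.1507,.22],6.4)
cv2.imwrite('pics/s8.png',cv2.resize(robot.snapshot('side')[150:330,130:350,::-1],None,fx=3,fy=3))
cv2.imwrite('pics/w8.png',robot.snapshot('wrist')[:,:,::-1])"
```

```text
t: 14.5
tcp_pos: [0.6333, -0.0066, 0.038]
orientation: [0.004, 0.996, 0.089, 0.002]
force: [-0.7, 0.5, -0.0]
finger_gap: 0.713
t: 15.0
tcp_pos: [0.6321, -0.0053, 0.2144]
orientation: [0.004, 0.996, 0.089, 0.002]
force: [-0.3, -0.5, -0.9]
finger_gap: 0.75
tcp [ 0.6321 -0.0053  0.2144] yhead -79.76 tilt 0.48 gap 0.75 t 15.0 F [-0.3 -0.5 -0.9]
shift [-0.039 -0.641 -0.028] turn -2.872 j7 -1.85
```

View pics/s8.png

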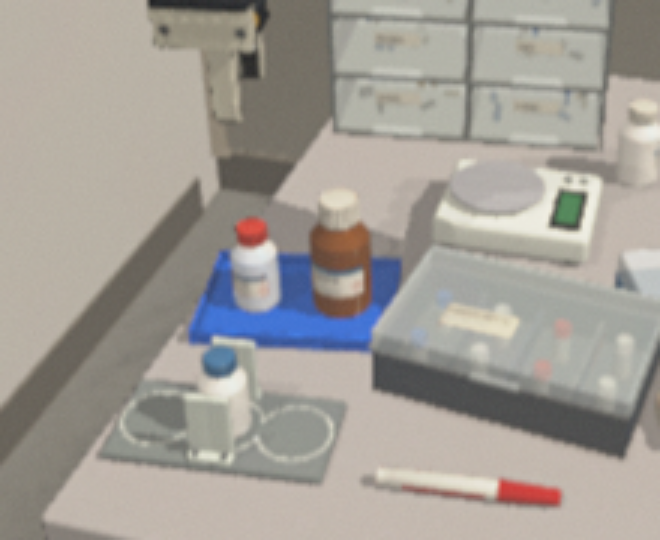

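View pics/w8.png

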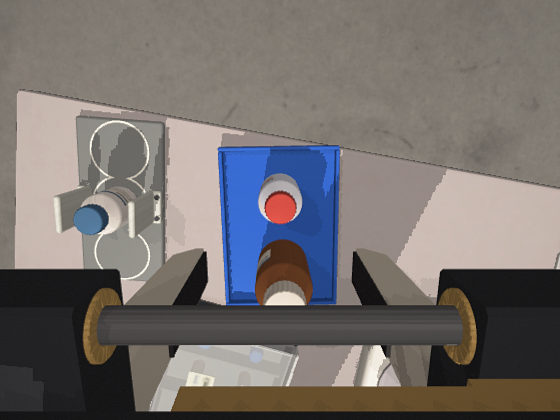

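```bash

python3 -m creep '[[0.5,0,-0.15,-0.02,-0.25],[0.5,0,-0.3,-0.03,-0.5],[0.5,0,-0.45,-0.03,-0.75],[0.5,-0.04,-0.6,-0.03,-0.95],[0.5,-0.04,-0.64,-0.03,-0.95]]'
python3 -m creep '[[0.5,0,0,0,-0.25],[0.5,0,0,0,-0.5],[0.5,0,0,0,-0.75],[0.5,0,0,0,-0.95],[0.5,0,0,0,-0.95]]'
python3 -c "
from h import *
plan([.594,.1507,.20],6.4)"
```

```text
t: 15.6
tcp_pos: [0.594, 0.1557, 0.2235]
orientation: [0.004, 0.942, 0.336, 0.004]
force: [0.2, -0.0, 0.3]
finger_gap: 0.752
t: 16.1
tcp_pos: [0.5939, 0.1549, 0.2225]
orientation: [0.005, 0.83, 0.557, 0.002]
force: [0.4, -0.3, -0.0]
finger_gap: 0.749
tcp [0.5939 0.1549 0.2225] yhead -22.28 tilt 0.62 gap 0.749 t 16.1 F [ 0.4 -0.3 -0. ]
shift [-0.015  0.006  0.09 ] turn -0.956 j7 -1.27
```

```bash

python3 -m creep '[[0.5,-0.015,0.006,0.05,-0.25],[0.5,-0.015,0.006,0.09,-0.5],[0.5,-0.015,0.006,0.09,-0.75],[0.5,-0.015,0.006,0.09,-0.956],[0.5,-0.015,0.006,0.09,-0.956]]'
python3 -c "
from h import *
plan([.594,.1507,.036],6.4)
W=cam('wrist')
cv2.imwrite('pics/w9.png',robot.snapshot('wrist')[:,:,::-1])
for p in ([.594,.1507,.078],[.594,.1507,.008]): print(proj(W,p))"
```

```text
t: 16.6
tcp_pos: [0.594, 0.1502, 0.1992]
orientation: [0.005, 0.667, 0.745, 0.001]
force: [-0.9, -0.5, 0.2]
finger_gap: 0.747
tcp [0.594  0.1502 0.1992] yhead 6.27 tilt 0.55 gap 0.747 t 16.6 F [-0.9 -0.5  0.2]
shift [ 0.006 -0.005  0.653] turn -0.004 j7 -0.88
[278.9494209  208.85613198]
[278.51681338 191.71651132]
```

View pics/w9.png

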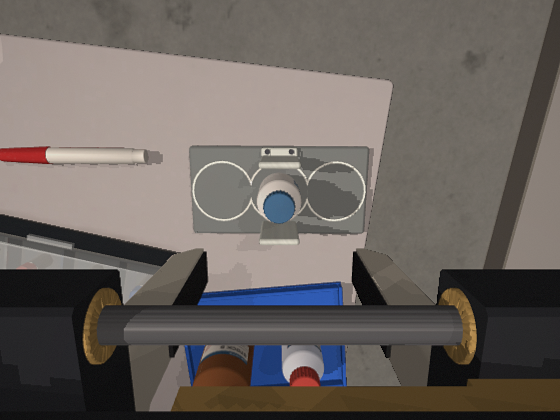

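```bash

python3 -m creep '[[0.5,0.006,-0.003,0.14,0],[0.5,0.006,-0.003,0.28,0],[0.5,0.006,-0.003,0.42,0],[0.5,0.006,-0.003,0.56,0],[0.5,0.006,-0.003,0.65,0]]'
python3 -m creep '[[0.5,0,0,0,0],[-0.5,0,0,0,0],[-0.5,0,0,0,0],[-0.5,0,0,0,0],[-0.5,0,0,0,0]]' 10
python3 -m creep '[[-0.5,0,0,0,0],[-0.5,0,0,0,0],[-0.5,0,0,-0.05,0],[-0.5,0,0,-0.15,0],[-0.5,0,0,-0.25,0]]'
python3 -m creep '[[-0.5,0,0,-0.15,0],[-0.5,0,0,-0.3,0],[-0.5,0,0,-0.45,0],[-0.5,0,0,-0.55,0],[-0.5,0,0,-0.55,0]]'
python3 -c "
from h import *
plan([.456,-.193,.24])
cv2.imwrite('pics/s10.png',cv2.resize(robot.snapshot('side')[100:330,130:350,::-1],None,fx=2,fy=2))"
```

```text
t: 17.15
tcp_pos: [0.5938, 0.1502, 0.0346]
orientation: [0.005, 0.671, 0.742, -0.0]
force: [0.6, -0.0, 0.1]
finger_gap: 0.753
t: 17.65
tcp_pos: [0.5944, 0.1502, 0.0357]
orientation: [0.005, 0.671, 0.742, 0.001]
force: [-0.1, -0.5, 0.1]
finger_gap: 0.456
t: 18.15
tcp_pos: [0.5935, 0.1507, 0.0994]
orientation: [0.005, 0.671, 0.742, 0.0]
force: [1.0, 0.1, -0.9]
finger_gap: 0.401
t: 18.65
tcp_pos: [0.5935, 0.1528, 0.2413]
orientation: [0.006, 0.671, 0.742, 0.003]
force: [-0.2, -0.0, 0.4]
finger_gap: 0.403
tcp [0.5935 0.1528 0.2413] yhead 5.76 tilt 0.77 gap 0.403 t 18.65 F [-0.2 -0.   0.4]
shift [-1.321 -0.686  0.004] turn 0.0 j7 -0.84
```

View pics/s10.png

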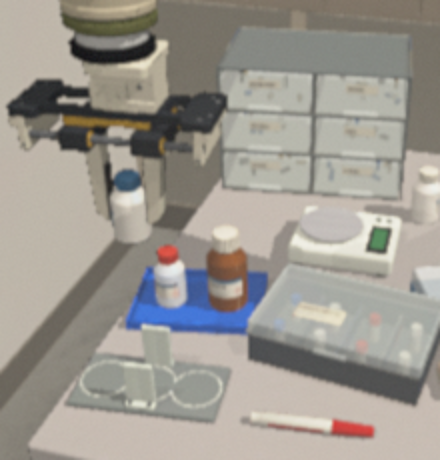

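```bash
python3 -c "
from h import *
W=tuple(np.load('w1.npy',allow_pickle=True));T=cam('top');S=cam('side')
print(onz(W,471,219.5,.044),onz(S,295.75,212.5,.044))
print(cross(ray(W,471,219.5),ray(S,295.75,212.5)),cross(ray(T,302.25,209.75),ray(S,295.75,212.5)))
for p in [(360,118),(447,110),(458,233),(372,240)]: print(onz(T,*p,.215))
for p in [(346,150),(352,212)]: print(onz(T,*p,.1))
"
```

```text
[ 0.45823005 -0.19162604  0.044     ] [ 0.45647799 -0.18464247  0.044     ]
(array([ 0.45775574, -0.19440572,  0.03830108]), np.float64(0.0015055355816673349)) (array([ 0.45708924, -0.19315227,  0.03866411]), np.float64(0.0021417232935912345))
[ 0.66750648 -0.3188075   0.215     ]
[ 0.69021453 -0.52382458  0.215     ]
[ 0.40063178 -0.54701112  0.215     ]
[ 0.38031674 -0.34861228  0.215     ]
[ 0.6134374  -0.30364429  0.1       ]
[ 0.44970555 -0.32085978  0.1       ]
```

```bash

python3 -m creep '[[-0.5,-0.08,-0.04,0,0],[-0.5,-0.22,-0.11,0,0],[-0.5,-0.37,-0.19,0,0],[-0.5,-0.52,-0.27,0,0],[-0.5,-0.66,-0.34,0,0]]'
python3 -m creep '[[-0.5,-0.14,-0.07,0,0],[-0.5,-0.28,-0.14,0,0],[-0.5,-0.4,-0.2,0,0],[-0.5,-0.5,-0.25,0,0],[-0.5,-0.55,-0.27,0,0]]'
python3 -c "
from h import *
plan([.457,-.193,.13],6)"
```

```text
t: 19.2
tcp_pos: [0.523, -0.0226, 0.2381]
orientation: [0.005, 0.671, 0.742, 0.001]
force: [0.6, -0.7, -0.2]
finger_gap: 0.402
t: 19.7
tcp_pos: [0.4676, -0.1686, 0.2373]
orientation: [0.004, 0.672, 0.741, -0.0]
force: [0.6, 0.5, -1.1]
finger_gap: 0.396
tcp [ 0.4676 -0.1686  0.2373] yhead 5.59 tilt 0.44 gap 0.396 t 19.7 F [ 0.6  0.5 -1.1]
shift [-0.091 -0.054  0.43 ] turn -0.014 j7 -0.31
```

```bash

python3 -m creep '[[-0.5,-0.04,-0.03,0.08,0],[-0.5,-0.08,-0.05,0.18,0],[-0.5,-0.091,-0.054,0.3,0],[-0.5,-0.091,-0.054,0.4,0],[-0.5,-0.091,-0.054,0.43,0]]'
python3 -m creep '[[-0.5,0,0,0.05,0],[-0.5,0,0,0.1,0],[-0.5,0,0,0.15,0],[-0.5,0,0,0.18,0],[-0.5,0,0,0.18,0]]'
python3 -c "
from h import *
plan([.457,-.193,.0717],6)
cv2.imwrite('pics/s11.png',cv2.resize(robot.snapshot('side')[100:280,230:430,::-1],None,fx=3,fy=3))
cv2.imwrite('pics/w11.png',robot.snapshot('wrist')[:,:,::-1])"
```

```text
t: 20.2
tcp_pos: [0.4559, -0.1921, 0.1276]
orientation: [0.002, 0.671, 0.741, -0.001]
force: [0.3, -0.7, -0.1]
finger_gap: 0.399
t: 20.7
tcp_pos: [0.456, -0.1917, 0.0822]
orientation: [0.001, 0.671, 0.741, -0.001]
force: [-0.6, 0.3, -0.7]
finger_gap: 0.4
tcp [ 0.456  -0.1917  0.0822] yhead 5.71 tilt 0.18 gap 0.4 t 20.7 F [-0.6  0.3 -0.7]
shift [-0.005  0.004  0.042] turn -0.01 j7 -0.57
```

View pics/s11.png

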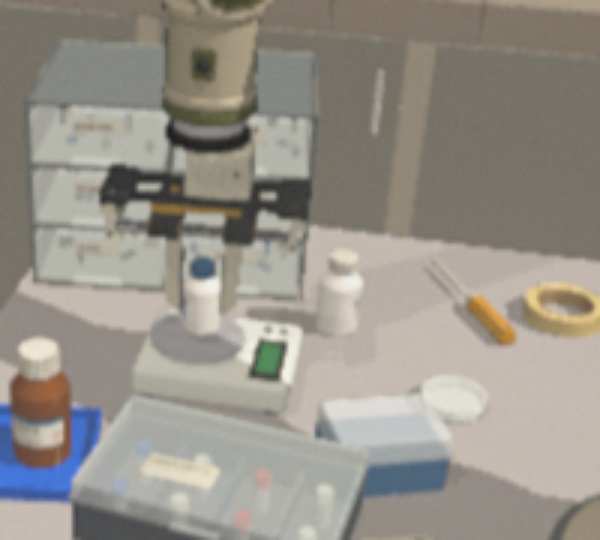

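View pics/w11.png

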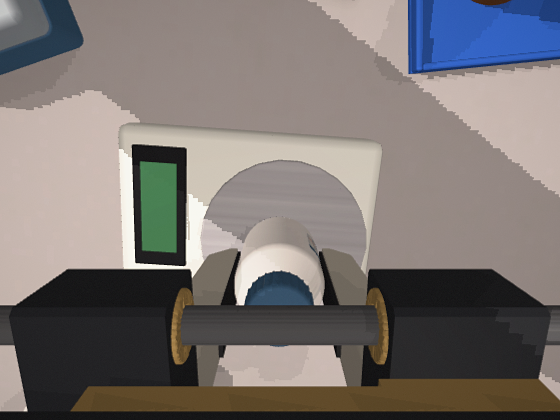

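```bash

python3 -m creep '[[-0.5,0,0.002,0.012,0],[-0.5,0,0.002,0.024,0],[-0.5,0,0.002,0.034,0],[-0.5,0,0.002,0.038,0],[-0.5,0,0.002,0.038,0]]'
python3 -c "
from h import *
plan([.457,-.193,.0717],6)"
```

```text
t: 21.3
tcp_pos: [0.4567, -0.1919, 0.0734]
orientation: [0.002, 0.671, 0.741, -0.001]
force: [0.2, 0.2, -0.9]
finger_gap: 0.398
tcp [ 0.4567 -0.1919  0.0734] yhead 5.69 tilt 0.22 gap 0.398 t 21.3 F [ 0.2  0.2 -0.9]
shift [-0.004  0.001  0.007] turn -0.01 j7 -0.59
```

```bash

python3 -m creep '[[-0.5,0,0,0.002,0],[-0.5,0,0,0.004,0],[-0.5,0,0,0.006,0],[-0.5,0,0,0.008,0],[-0.5,0,0,0.008,0]]'

```

```text
t: 21.8
tcp_pos: [0.4567, -0.1919, 0.0718]
orientation: [0.002, 0.671, 0.741, -0.001]
force: [-1.9, 0.6, 6.9]
finger_gap: 0.399
```

```bash

python3 -m creep '[[-0.5,0,0,-0.002,0],[0.1,0,0,-0.002,0],[0.4,0,0,-0.002,0],[0.4,0,0,-0.002,0],[0.4,0,0,-0.002,0]]'
python3 -m creep '[[0.4,0,0,-0.1,0],[0.4,0,0,-0.25,0],[0.4,0,0,-0.4,0],[0.4,0,0,-0.55,0],[0.4,0,0,-0.7,0]]'
python3 -c "
from h import *
plan([.6333,-.0066,.24],-80)
W=cam('wrist');w=robot.snapshot('wrist')[:,:,::-1]
cv2.imwrite('pics/w12.png',w)
print(proj(W,[.457,-.193,.114]),proj(W,[.457,-.193,.044]))
cv2.imwrite('pics/t12.png',robot.snapshot('top')[:,:,::-1])
cv2.imwrite('pics/s12.png',cv2.resize(robot.snapshot('side')[150:330,130:350,::-1],None,fx=3,fy=3))"
```

```text
t: 22.3
tcp_pos: [0.4567, -0.1919, 0.0722]
orientation: [0.002, 0.671, 0.741, -0.001]
force: [-1.0, -0.1, 0.1]
finger_gap: 0.68
t: 22.8
tcp_pos: [0.456, -0.191, 0.2486]
orientation: [0.002, 0.671, 0.742, -0.001]
force: [0.2, -0.5, -0.5]
finger_gap: 0.697
tcp [ 0.456  -0.191   0.2486] yhead 5.72 tilt 0.22 gap 0.697 t 22.8 F [ 0.2 -0.5 -0.5]
shift [0.663 0.779 0.033] turn 2.857 j7 -0.23
[280.77433392 208.5275484 ] [280.4573947  192.25711732]
```

View pics/w12.png

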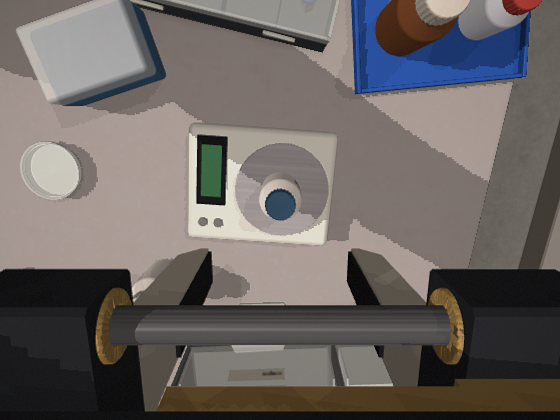

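View pics/s12.png

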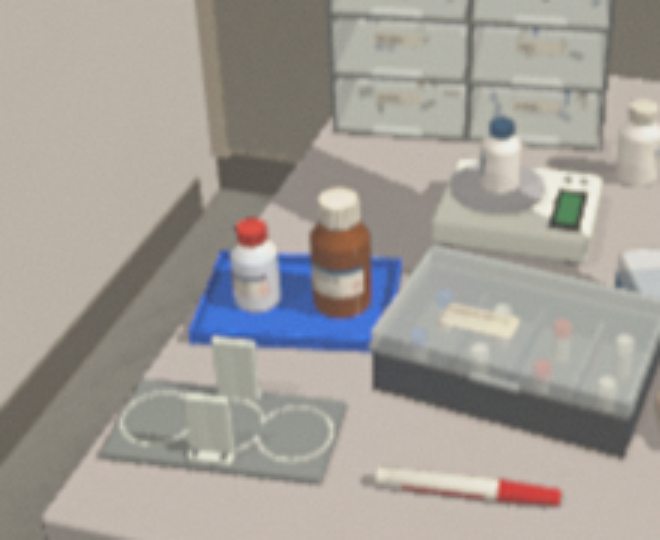

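```bash

python3 -m creep '[[0.4,0.13,0.15,0,0.25],[0.5,0.26,0.3,0,0.5],[0.5,0.4,0.45,0,0.75],[0.5,0.53,0.6,0,0.95],[0.5,0.66,0.77,0,0.95]]'
python3 -m creep '[[0.5,0,0,0,0.25],[0.5,0,0,0,0.5],[0.5,0,0,0,0.75],[0.5,0,0,0,0.95],[0.5,0,0,0,0.95]]'
python3 -m creep '[[0.5,0,0,0,0.25],[0.5,0,0,0,0.5],[0.5,0,0,0,0.75],[0.5,0,0,0,0.95],[0.5,0,0,0,0.95]]'
python3 -c "
from h import *
plan([.6333,-.0066,.19],-79.8)"
```

```text
t: 23.45
tcp_pos: [0.6299, -0.0097, 0.2474]
orientation: [0.004, 0.834, 0.552, -0.0]
force: [0.6, -1.2, -0.0]
finger_gap: 0.75
t: 23.95
tcp_pos: [0.6293, -0.0096, 0.246]
orientation: [0.004, 0.944, 0.329, -0.001]
force: [-0.1, 0.0, 0.2]
finger_gap: 0.75
t: 24.45
tcp_pos: [0.6289, -0.0097, 0.2451]
orientation: [0.004, 0.996, 0.087, -0.0]
force: [-0.1, 0.5, -0.2]
finger_gap: 0.752
tcp [ 0.6289 -0.0097  0.2451] yhead -79.99 tilt 0.5 gap 0.752 t 24.45 F [-0.1  0.5 -0.2]
shift [ 0.02  -0.011  0.22 ] turn -0.006 j7 -1.83
```

```bash

python3 -m creep '[[0.5,0.02,-0.011,0.1,0],[0.5,0.02,-0.011,0.2,0],[0.5,0.02,-0.011,0.22,0],[0.5,0.02,-0.011,0.22,0],[0.5,0.02,-0.011,0.22,0]]'
python3 -c "
from h import *
plan([.6333,-.0066,.038],-79.8)
W=cam('wrist');w=robot.snapshot('wrist')[:,:,::-1]
cv2.imwrite('pics/w13.png',w)
print(proj(W,[.6333,-.0066,.084]))"
```

```text
t: 24.95
tcp_pos: [0.6337, -0.0066, 0.1907]
orientation: [0.004, 0.996, 0.088, 0.0]
force: [0.1, 0.0, 0.7]
finger_gap: 0.748
tcp [ 0.6337 -0.0066  0.1907] yhead -79.9 tilt 0.49 gap 0.748 t 24.95 F [0.1 0.  0.7]
shift [-0.001 -0.005  0.611] turn -0.003 j7 -1.88
[277.57340636 215.10730941]
```

View pics/w13.png

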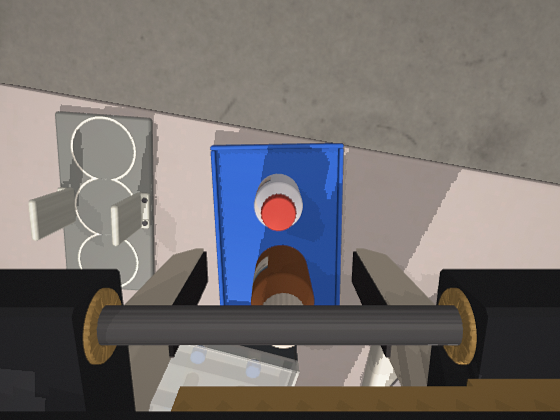

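```bash

python3 -m creep '[[0.5,0,-0.004,0.14,0],[0.5,0,-0.004,0.28,0],[0.5,0,-0.004,0.42,0],[0.5,0,-0.004,0.55,0],[0.5,0,-0.004,0.61,0]]'
python3 -m creep '[[0.5,0,0,0,0],[-0.5,0,0,0,0],[-0.5,0,0,0,0],[-0.5,0,0,0,0],[-0.5,0,0,0,0]]' 12
python3 -m creep '[[-0.5,0,0,0,0],[-0.5,0,0,0,0],[-0.5,0,0,-0.05,0],[-0.5,0,0,-0.15,0],[-0.5,0,0,-0.25,0]]'
python3 -m creep '[[-0.5,0,0,-0.12,0],[-0.5,0,0,-0.24,0],[-0.5,0,0,-0.36,0],[-0.5,0,0,-0.36,0],[-0.5,0,0,-0.36,0]]'
python3 -c "
from h import *
plan([.6465,.1560,.19],-83.6)"
```

```text
t: 25.5
tcp_pos: [0.6335, -0.0071, 0.037]
orientation: [0.004, 0.996, 0.088, -0.0]
force: [-1.1, 0.8, -0.6]
finger_gap: 0.751
t: 26.0
tcp_pos: [0.6341, -0.0072, 0.0382]
orientation: [0.005, 0.996, 0.088, 0.001]
force: [0.1, -0.2, -0.1]
finger_gap: 0.456
t: 26.5
tcp_pos: [0.6337, -0.0065, 0.1018]
orientation: [0.004, 0.996, 0.088, 0.0]
force: [0.8, 0.8, -0.2]
finger_gap: 0.423
t: 27.0
tcp_pos: [0.6337, -0.0058, 0.1929]
orientation: [0.005, 0.996, 0.088, 0.001]
force: [-0.3, -0.5, -0.0]
finger_gap: 0.418
tcp [ 0.6337 -0.0058  0.1929] yhead -79.89 tilt 0.54 gap 0.418 t 27.0 F [-0.3 -0.5 -0. ]
shift [ 0.164 -0.628  0.006] turn 0.124 j7 -1.88
```

```bash

python3 -m creep '[[-0.5,0.02,-0.08,0,0.12],[-0.5,0.05,-0.2,0,0.12],[-0.5,0.08,-0.34,0,0.12],[-0.5,0.12,-0.48,0,0.12],[-0.5,0.16,-0.58,0,0.12]]'
python3 -m creep '[[-0.5,0,-0.03,0,0],[-0.5,0,-0.05,0,0],[-0.5,0,-0.05,0,0],[-0.5,0,-0.05,0,0],[-0.5,0,-0.05,0,0]]'
python3 -c "
from h import *
plan([.6465,.1558,.047],-83.6)"
```

```text
t: 27.5
tcp_pos: [0.6464, 0.1465, 0.1904]
orientation: [0.004, 0.998, 0.058, -0.0]
force: [1.0, 0.3, -0.9]
finger_gap: 0.422
t: 28.0
tcp_pos: [0.6451, 0.1571, 0.1902]
orientation: [0.005, 0.998, 0.057, -0.0]
force: [-0.2, -0.6, 0.2]
finger_gap: 0.42
tcp [0.6451 0.1571 0.1902] yhead -83.49 tilt 0.55 gap 0.42 t 28.0 F [-0.2 -0.6  0.2]
shift [0.005 0.    0.573] turn 0.004 j7 -2.16
```

```bash

python3 -m creep '[[-0.5,0.005,0,0.14,0],[-0.5,0.005,0,0.28,0],[-0.5,0.005,0,0.42,0],[-0.5,0.005,0,0.53,0],[-0.5,0.005,0,0.573,0]]'
python3 -m creep '[[-0.5,0,0,0.005,0],[-0.5,0,0,0.008,0],[-0.5,0,0,0.01,0],[-0.5,0,0,0.01,0],[-0.5,0,0,0.01,0]]'
python3 -c "
from h import *
plan([.6465,.1558,.0412],-83.6)"
```

```text
t: 28.5
tcp_pos: [0.6453, 0.1542, 0.0444]
orientation: [0.005, 0.998, 0.056, -0.002]
force: [-0.7, -0.4, -0.4]
finger_gap: 0.42
t: 29.0
tcp_pos: [0.6458, 0.1542, 0.0429]
orientation: [0.005, 0.998, 0.056, -0.001]
force: [0.7, -0.5, -0.9]
finger_gap: 0.422
tcp [0.6458 0.1542 0.0429] yhead -83.57 tilt 0.63 gap 0.422 t 29.0 F [ 0.7 -0.5 -0.9]
shift [ 0.004 -0.006  0.007] turn 0.001 j7 -2.28
```

```bash

python3 -m creep '[[-0.5,0.002,-0.005,0.002,0],[-0.5,0.002,-0.005,0.004,0],[-0.5,0.002,-0.005,0.006,0],[-0.5,0.002,-0.005,0.008,0],[-0.5,0.002,-0.005,0.008,0]]'

```

```text
t: 29.5
tcp_pos: [0.6464, 0.1559, 0.0421]
orientation: [0.005, 0.998, 0.056, -0.001]
force: [-2.6, -1.1, 10.2]
finger_gap: 0.42
```

```bash

python3 -m creep '[[-0.5,0,0,-0.002,0],[0.2,0,0,-0.002,0],[0.5,0,0,-0.002,0],[0.5,0,0,-0.002,0],[0.5,0,0,-0.002,0]]'
python3 -m creep '[[0.5,0,0,-0.1,0],[0.5,0,0,-0.25,0],[0.5,0,0,-0.4,0],[0.6,0,0,-0.55,0],[0.7,0,0,-0.65,0]]'
python3 -c "
from h import *
plan([.5604,-.0225,.20],-80)"
```

```text
t: 30.0
tcp_pos: [0.6464, 0.1559, 0.0424]
orientation: [0.005, 0.998, 0.056, -0.001]
force: [-0.6, -0.3, 0.2]
finger_gap: 0.711
t: 30.5
tcp_pos: [0.647, 0.1579, 0.2076]
orientation: [0.005, 0.998, 0.056, 0.0]
force: [-0.5, -0.4, -0.4]
finger_gap: 0.829
tcp [0.647  0.1579 0.2076] yhead -83.56 tilt 0.58 gap 0.829 t 30.5 F [-0.5 -0.4 -0.4]
shift [-0.425  0.678  0.037] turn -0.119 j7 -2.15
```

```bash

python3 -m creep '[[0.7,-0.1,0.15,0,-0.12],[0.7,-0.2,0.3,0,-0.12],[0.7,-0.3,0.45,0,-0.12],[0.7,-0.38,0.58,0,-0.12],[0.7,-0.425,0.67,0,-0.12]]'
python3 -m creep '[[0.7,0,0,0,0],[0.7,0,0,0,0],[0.7,0,0,0,0],[0.7,0,0,0,0],[0.7,0,0,0,0]]'
python3 -c "
from h import *
plan([.5604,-.0225,.0567],-80)
W=cam('wrist');w=robot.snapshot('wrist')[:,:,::-1]
cv2.imwrite('pics/w14.png',w)
print(proj(W,[.5604,-.0225,.114]))"
```

```text
t: 31.0
tcp_pos: [0.5585, -0.0233, 0.2092]
orientation: [0.006, 0.996, 0.087, -0.0]
force: [1.1, 0.4, 0.3]
finger_gap: 0.849
t: 31.5
tcp_pos: [0.5588, -0.022, 0.2091]
orientation: [0.005, 0.996, 0.087, -0.0]
force: [-0.8, 0.0, 0.1]
finger_gap: 0.851
tcp [ 0.5588 -0.022   0.2091] yhead -79.97 tilt 0.62 gap 0.851 t 31.5 F [-0.8  0.   0.1]
shift [ 0.007 -0.004  0.61 ] turn 0.001 j7 -1.86
[278.420991   216.34855461]
```

View pics/w14.png

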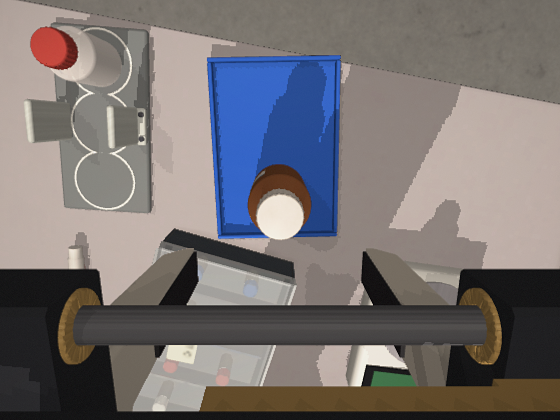

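```bash

python3 -m creep '[[0.7,0.006,-0.004,0.14,0],[0.7,0.006,-0.004,0.28,0],[0.7,0.006,-0.004,0.42,0],[0.7,0.006,-0.004,0.55,0],[0.7,0.006,-0.004,0.61,0]]'
python3 -m creep '[[0.7,0,0,0,0],[-0.5,0,0,0,0],[-0.5,0,0,0,0],[-0.5,0,0,0,0],[-0.5,0,0,0,0]]' 15
python3 -m creep '[[-0.5,0,0,0,0],[-0.5,0,0,0,0],[-0.5,0,0,-0.05,0],[-0.5,0,0,-0.15,0],[-0.5,0,0,-0.25,0]]'
python3 -m creep '[[-0.5,0,0,-0.1,0],[-0.5,0,0,-0.2,0],[-0.5,0,0,-0.28,0],[-0.5,0,0,-0.28,0],[-0.5,0,0,-0.28,0]]'
python3 -c "
from h import *
plan([.5403,.144,.19],-83.6)"
```

```text
t: 32.05
tcp_pos: [0.559, -0.0222, 0.0539]
orientation: [0.005, 0.996, 0.088, -0.002]
force: [-0.4, 0.4, 1.2]
finger_gap: 0.848
t: 32.55
tcp_pos: [0.5595, -0.0223, 0.0548]
orientation: [0.005, 0.996, 0.088, -0.001]
force: [0.1, -1.4, -0.2]
finger_gap: 0.553
t: 33.05
tcp_pos: [0.5592, -0.0214, 0.1184]
orientation: [0.005, 0.996, 0.088, -0.002]
force: [-0.3, -0.5, -1.8]
finger_gap: 0.547
t: 33.55
tcp_pos: [0.5592, -0.0209, 0.1888]
orientation: [0.005, 0.996, 0.088, -0.001]
force: [-0.7, -0.5, -1.9]
finger_gap: 0.549
tcp [ 0.5592 -0.0209  0.1888] yhead -79.94 tilt 0.63 gap 0.549 t 33.55 F [-0.7 -0.5 -1.9]
shift [ 0.041 -0.663 -0.012] turn 0.122 j7 -1.89
```

```bash

python3 -m creep '[[-0.5,0.005,-0.08,0,0.12],[-0.5,0.01,-0.2,0,0.12],[-0.5,0.02,-0.34,0,0.12],[-0.5,0.03,-0.48,0,0.12],[-0.5,0.04,-0.6,0,0.12]]'
python3 -m creep '[[-0.5,0,-0.04,0,0],[-0.5,0,-0.06,0,0],[-0.5,0,-0.06,0,0],[-0.5,0,-0.06,0,0],[-0.5,0,-0.06,0,0]]'
python3 -c "
from h import *
plan([.5396,.144,.065],-83.6)"
```

```text
t: 34.05
tcp_pos: [0.5417, 0.1301, 0.1859]
orientation: [0.005, 0.998, 0.057, -0.002]
force: [1.3, 0.0, -1.2]
finger_gap: 0.546
t: 34.55
tcp_pos: [0.5402, 0.1433, 0.1856]
orientation: [0.006, 0.998, 0.056, -0.002]
force: [0.2, -1.0, -1.9]
finger_gap: 0.547
tcp [0.5402 0.1433 0.1856] yhead -83.61 tilt 0.72 gap 0.547 t 34.55 F [ 0.2 -1.  -1.9]
shift [ 0.    -0.008  0.482] turn -0.0 j7 -2.24
```

```bash

python3 -m creep '[[-0.5,0,-0.01,0.12,0],[-0.5,0,-0.01,0.24,0],[-0.5,0,-0.01,0.36,0],[-0.5,0,-0.01,0.46,0],[-0.5,0,-0.01,0.482,0]]'
python3 -m creep '[[-0.5,0,0,0.005,0],[-0.5,0,0,0.01,0],[-0.5,0,0,0.013,0],[-0.5,0,0,0.013,0],[-0.5,0,0,0.013,0]]'
python3 -c "
from h import *
plan([.5396,.144,.059],-83.6)"
```

```text
t: 35.05
tcp_pos: [0.5384, 0.1429, 0.0628]
orientation: [0.006, 0.998, 0.055, -0.004]
force: [0.5, 0.4, -1.5]
finger_gap: 0.547
t: 35.55
tcp_pos: [0.5388, 0.1429, 0.0603]
orientation: [0.006, 0.998, 0.055, -0.004]
force: [0.6, 0.0, -1.4]
finger_gap: 0.548
tcp [0.5388 0.1429 0.0603] yhead -83.68 tilt 0.83 gap 0.548 t 35.55 F [ 0.6  0.  -1.4]
shift [ 0.004 -0.004  0.005] turn -0.003 j7 -2.4
```

```bash

python3 -m creep '[[-0.5,0.003,-0.004,0.002,0],[-0.5,0.003,-0.004,0.004,0],[-0.5,0.003,-0.004,0.006,0],[-0.5,0.003,-0.004,0.007,0],[-0.5,0.003,-0.004,0.007,0]]'

```

```text
t: 36.05
tcp_pos: [0.5395, 0.144, 0.0588]
orientation: [0.006, 0.998, 0.055, -0.003]
force: [-0.5, -0.7, 3.6]
finger_gap: 0.551
```

```bash

python3 -m creep '[[-0.5,0,0,-0.001,0],[0.4,0,0,-0.001,0],[0.7,0,0,-0.001,0],[0.7,0,0,-0.001,0],[0.7,0,0,-0.001,0]]'
python3 -m creep '[[0.7,0,0,-0.1,0],[0.7,0,0,-0.25,0],[0.7,0,0,-0.4,0],[0.7,0,0,-0.55,0],[0.7,0,0,-0.7,0]]'
python3 -c "
from h import *
plan([.4996,.1044,.42],-83.5)"
```

```text
t: 36.55
tcp_pos: [0.5395, 0.144, 0.059]
orientation: [0.006, 0.998, 0.055, -0.003]
force: [-0.3, 0.5, -0.4]
finger_gap: 0.827
t: 37.05
tcp_pos: [0.5402, 0.1462, 0.2354]
orientation: [0.006, 0.998, 0.055, -0.004]
force: [0.9, 0.3, -0.0]
finger_gap: 0.852
tcp [0.5402 0.1462 0.2354] yhead -83.66 tilt 0.84 gap 0.852 t 37.05 F [ 0.9  0.3 -0. ]
shift [-0.186  0.157 -0.735] turn -0.005 j7 -2.19
```

Return to the first viewing pose and compare.

```bash

python3 -m creep '[[0.7,0,0,-0.18,0],[0.7,-0.08,0.05,-0.36,0],[0.7,-0.12,0.1,-0.54,0],[0.7,-0.186,0.157,-0.72,0],[0.7,-0.186,0.157,-0.735,0]]'
python3 -m creep '[[0.7,0,0,0,0],[0.7,0,0,0,0],[0.7,0,0,0,0],[0.7,0,0,0,0],[0.7,0,0,0,0]]'
python3 - <<'E'
from h import *
W=cam('wrist');w=np.ascontiguousarray(robot.snapshot('wrist')[:,:,::-1])
cv2.imwrite('pics/w15.png',w)
s=robot.snapshot('side')[:,:,::-1]; cv2.imwrite('pics/s15.png',s)
h=cv2.cvtColor(w,cv2.COLOR_BGR2HSV)
def blob(m,roi):
    x0,y0,x1,y1=roi; n,l,st,c=cv2.connectedComponentsWithStats(m[y0:y1,x0:x1]); i=1+np.argmax(st[1:,4]); return c[i]+[x0,y0],st[i]
for n,m,p in(('red',cv2.inRange(h,(0,120,80),(8,255,255))|cv2.inRange(h,(172,120,80),(180,255,255)),[.6459,.156,.088]),
 ('amb',cv2.inRange(h,(0,0,185),(40,70,255)),[.5398,.1444,.118]),('blue',cv2.inRange(h,(95,80,50),(115,255,200)),[.457,-.193,.114])):
    q=proj(W,p).astype(int); c,st=blob(m,(q[0]-18,q[1]-18,q[0]+18,q[1]+18)); X=onz(W,*c,p[2]); print(n,c,st[4],X,'d',(X-p)[:2])
print(robot.observe()['tcp_pos'])
E
```

```text
t: 37.55
tcp_pos: [0.4998, 0.104, 0.4255]
orientation: [0.007, 0.999, 0.054, 0.0]
force: [0.1, 0.1, -0.5]
finger_gap: 0.847
t: 38.05
tcp_pos: [0.4998, 0.1041, 0.4245]
orientation: [0.007, 0.998, 0.055, -0.001]
force: [-0.7, -0.1, -0.1]
finger_gap: 0.849
red [247.60427807  51.47593583] 374 [0.64577594 0.15517763 0.088     ] d [-0.00012406 -0.00082237]
amb [248.41354724 140.12121212] 561 [0.53983234 0.14260141 0.118     ] d [ 3.23449067e-05 -1.79858568e-03]
blue [489.07886435 229.8044164 ] 317 [ 0.45755657 -0.18723043  0.114     ] d [0.00055657 0.00576957]
[0.49978974 0.1041269  0.42487728]
```

View pics/w15.png

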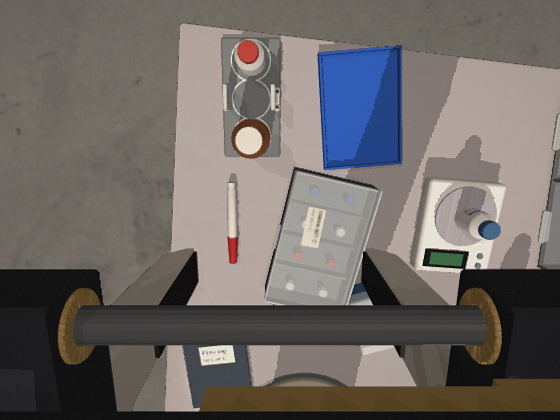

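View pics/s15.png

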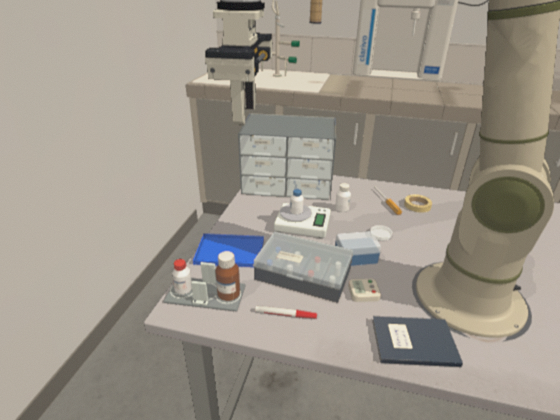

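```bash
python3 -c "
from rig import robot
print(robot.finish_job()); print(robot.observe()['t'])"
```

```text
the job is handed in; nothing more can be done
None
the job is handed in; nothing more can be done
```

The blue-capped bottle is standing on the balance pan, and the amber and red-capped bottles are back at their own ends of the stand. I handed the job in after about 38 s of robot time. I moved the amber and then the red-capped bottle into the tray, moved the blue-capped one to the pan, then put the red-capped and amber ones back.

In the last checks, the wrist and side pictures showed all three bottles upright, the jaws open and well above everything, and the other things on the table undisturbed by eye.
- **Amber and red-capped bottles:** they measured about 1.8 mm and 0.8 mm from where they started; the limit is 15 mm.
- **Blue-capped bottle:** the two checks disagreed. By the arm's position at release it stands 1–2 mm from the pan centre, but the last oblique wrist view read about 6 mm. I put that gap down to the cap's side showing at the edge of the picture; both are inside the 20 mm limit.
- **Pan height:** the two-view measurement came out at about 38 mm against the stated 44 mm. The force when the bottle touched down agreed with 44 mm.

No check failed.

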